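# Tip the sample vials into the V-trough and close up the row

## Robot

A 6-joint arm with a two-finger parallel gripper is mounted at the origin on the work surface; the furniture and walls round the work are solid. World frame = base frame: x ahead of the robot, y to its left, z up, the work surface at z = 0. Lengths are in m, angles in degrees, forces in N, time in s.
With the tool pointing down it reaches from about 0.35 to 0.875 m from the base axis. Payload 4.2 kg.
Tool frame: the origin (TCP) lies midway between the tips of the shut fingers; the grasp point (between the pads) lies 19 mm behind it; y points along the fingers, z is the direction in which the jaws open and shut, and the axes are right-handed (so a half turn about y gives the same grasp; the last joint's range is limited). The gripper opens to 87 mm and grips with 3 to 60 N. Pads are 19 mm wide; open, the fingers measure 117 mm over their backs; the gripper's body (75 mm by 190 mm) begins 51 mm behind the grasp point.
Start: joints at [-60.298, 22.042, 0.453, 0, -68.411, -14.817], TCP at [0.161, -0.604, 0.223] pointing down, gripper open.
Joint ranges: [-179.83, 179.83], [-69.29, 118.12], [-61.27, 80.66], [-181.25, 117.63], [-171.15, -9.14], [-177.46, 177.46]. Speed limits (degrees/s): [159.86, 159.86, 180, 180, 180, 180].

## Interface

Orientations are given as [roll, pitch, yaw] about the fixed x, y, z axes, in that order (R = Rz(yaw) Ry(pitch) Rx(roll)).
In Python, from workcell import env gives the robot as it stands. The module is installed in compiled form; this text tells all that it offers. Calls block until the motion is done:
- env.goto(position, orientation): joint-space move of the TCP to a pose.
- env.move_straight(position, rotation=None, rate=0.15, force_limit=None): straight line of the TCP; rotation=None keeps the orientation; rate is the mean speed in m/s. With force_limit (N) it stops when the force on the tool has changed by that much, and returns True; else False.
- env.set_joints(angles): joint-space move.
- env.gripper_to(opening, grasp_force=None): opening from 0.0 (shut) to 1.0 (fully open); grasp_force is the grip in N (None keeps the last); returns when the fingers have stopped.
- env.dwell(seconds).
- env.inverse_kinematics(position, orientation): joint angles nearest the present ones, or None.
- env.read_state(): the state.
- env.grab_frame(name): name is "scene" or "top"; returns a dict with "image" (400x640x3 uint8, blue, green, red), "fx", "fy", "cx", "cy" (pixels), "position" and "orientation" of the camera in the world. Camera axes: x right, y up, looking along -z (the intrinsics and any distortion apply to the point x, -y, -z); pixel columns grow to the right and rows downward; lengths in m; the calibration is good to about 2 mm. A picture is of the moment at which its call begins. There is no depth.
A pose or a line that the arm cannot do raises env.Unreachable and nothing moves.
- env.close_job(): hands the job in, once; it reports no verdict.
Trained networks look in a picture, given as the dict that the camera call returned (one of the last four; its "shot" number tells which), for a name from the list of things; names that differ only in an ending like _2 or _b are one class to them, and where a whole thing is asked for, a point or a joint stands for the part that bears it (a point fixed in the world has none). Each returns a list of dicts, best first, with "score" (0 to 1); they miss things now and then, are a little off and sometimes report something else, mostly with a low value. They report only what shows in the picture. A call takes as long as a camera call. They do not tell look-alikes from the thing itself.
- env.search_frame(picture, thing): "xyz" ([x, y, z] in m, in world coordinates, good to about 4 mm: the middle of the surface that is visible of it).
- env.trace(picture, thing): "mask" (400x640 bool, what is visible of it).
The state is a dict: "clock": time; "joint_positions": joint angles; "qvel": joint speeds; "joint_torque": joint torques, N m; "position": TCP position; "tool_rot": TCP orientation; "force": force on the tool from outside, world axes, zero at the start; "wrist_torque": the same for the moment, N m; "opening": opening from 0.0 (shut) to 1.0 (fully open).
Only numpy, scipy, OpenCV 4.12 (cv2) and the standard library are available. Lean on these libraries where they do the work, as an engineer would, in place of code of your own. Each camera call takes 0.05 s, during which the arm holds its last target. There are 200 camera calls.

## Task

Line the three blue-capped vials up for the label check: push the blue plate of the white tray forward so that the tray tips and all three vials roll into the steel V-trough, then let the tray back down flat. Then push the vials along the fold from the trough's open end until the row has closed up and stands against the orange stop, without shifting the stop, dropping a vial on the desk or knocking over or moving the things around.

Things in the scene. Friction and masses are not known exactly. Their poses are not given: they have to be found in the camera images.
- station: Fixed grey base plate (200 x 440 x 8 mm) with a steel V-trough, a white tipping tray on the robot's side of it and an orange stop. Origin on the desk under the trough's fold, level with the tray's middle; x across the trough away from the robot, y along it to the robot's left, towards the stop. Steel brackets stand at x = -56, y = +-183 mm, up to z = 74 mm, where the tray is hinged.
- fold (a point): Point on the trough's fold, 20 mm above the station's origin, same axes. The fold runs along y from -200 (open end) to +240 mm. Both walls stand at 45 degrees: the near one rises to x = -45, z = +45 mm, the far one to x = +60, z = +60 mm. A vial in the fold has its axis 22.6 mm above this line, its underside 6.6 mm above it.
- push_plate (a point): Middle of the robot-side face of the upright blue plate on the tray's rear edge (60 mm wide, 8 thick, top 32 mm above this point). Moves with the tray: flat, it lies 84 mm behind (station -x) and 85 mm above the hinge line, z up. Push it towards station +x with shut fingers, following its arc, to tip the tray; 2 to 4 N does it.
- tray (a joint): Tip angle of the white tray (rad): 0 flat, grows as its rear lifts, to 1.0; damped, sinks back by its weight when let go. Hinge line along station y at x = -52, z = 66 mm. Floor 78 x 350 mm, its top 4 mm above the hinge line; rims 20 mm high at the rear and ends, open to the trough. At 0.4 to 0.6 rad all vials roll off.
- stop_face (a point): Centre of the working face of the orange stop (34 mm square block set on edge in the fold, 24 mm long, black thumb screw on top), at the height of a vial's axis; the face looks along station -y. Where it stands along the trough varies.
- stop (a joint): How far the stop stands from its leftmost place, along station -y (m, 0 to 0.035). Held by friction: it shifts if pushed with more than about 20 N.
- vial_1_center (a point): White vial with a blue screw cap, the one nearest the stop; a cylinder of 32 mm diameter, 96 mm long over the cap, 40 to 90 g, lying on its side along the tray; rolls where its support slopes more than 5 to 10 degrees. This point is its centre, half-way along, on its axis; z runs along the vial to the cap, which points to the trough's open end (station -y).
- vial_2_center (a point): White vial with a blue screw cap, the middle one; a cylinder of 32 mm diameter, 96 mm long over the cap, 40 to 90 g, lying on its side along the tray; rolls where its support slopes more than 5 to 10 degrees. This point is its centre, half-way along, on its axis; z runs along the vial to the cap, which points to the trough's open end (station -y).
- vial_3_center (a point): White vial with a blue screw cap, the one nearest the trough's open end; a cylinder of 32 mm diameter, 96 mm long over the cap, 40 to 90 g, lying on its side along the tray; rolls where its support slopes more than 5 to 10 degrees. This point is its centre, half-way along, on its axis; z runs along the vial to the cap, which points to the trough's open end (station -y).
- spray_bottle: Bystander: spray bottle. Origin at the centre of its underside. Leave it where it is.
- reagent_bottle: Bystander: brown reagent bottle. Origin at the centre of its underside. Leave it where it is.
- stapler: Bystander: stapler. Origin at the centre of its underside. Leave it where it is.
- timer: Bystander: timer. Origin at the centre of its underside. Leave it where it is.
- label_roll: Bystander: label roll. Origin at the centre of its underside. Leave it where it is.
- sample_cup: Bystander: sample cup. Origin at the centre of its underside. Leave it where it is.
Mind the look-alikes: they are no part of the job. Leave any red look-alike of the part that bears vial_3_center alone. What is shaped like the part that bears vial_1_center but turquoise is not meant.

How it is judged (in metres and radians):
On the way, in this order (a step that is already met when the one before it is completed fails the run):
1. the tray has been lifted by at least 0.08 rad (value of joint tray above 0.08 rad).
2. all three vials lie in the fold of the trough (x of vial_1_center in the frame of fold between -0.008 and 0.008 m and z of vial_1_center in the frame of fold between 0.016 and 0.03 m and angle between the z axis of each of vial_1_center, vial_2_center, vial_3_center and the y axis of fold, either way round below 0.12 rad and x of vial_2_center in the frame of fold between -0.008 and 0.008 m and z of vial_2_center in the frame of fold between 0.016 and 0.03 m and x of vial_3_center in the frame of fold between -0.008 and 0.008 m and z of vial_3_center in the frame of fold between 0.016 and 0.03 m), for 0.2 s.
At the end, for the whole second after the job is handed in: All three vials lie in the fold (axis within 8 mm sideways of the fold and within 0.12 rad of its line), the first within 6 mm of touching the stop and each next within 6 mm of touching the one before; the tray is back down (below 0.05 rad) (all of step 2 and distance between stop_face and vial_1_center below 0.054 m and distance between vial_1_center and vial_2_center below 0.102 m and distance between vial_2_center and vial_3_center below 0.102 m and value of joint tray below 0.05 rad).
It fails at once if a vial drops to the desk (height (world z) of any of vial_1_center, vial_2_center, vial_3_center below 0.028 m).
It fails at once if the stop is shifted by more than 5 mm (distance of stop_face from where it was at the start of the episode above 0.005 m).
It fails at once if a bystander is moved by more than 30 mm or knocked over (distance of any of spray_bottle, reagent_bottle, stapler, timer, label_roll, sample_cup from where it was at the start of the episode above 0.03 m or angle between any of spray_bottle, reagent_bottle, stapler, timer, label_roll, sample_cup's own z axis and vertical above 0.5 rad).
It also fails if it takes over 51 s, if anything falls off the work surface, if the arm or the gripper's body presses on something with over 40 N, if the wrist force passes 120 N, or if a joint passes its speed limit or range.

## Working session

There is one attempt and no reset: what is moved stays moved. The work goes in short steps, each a Python script; the robot and the scene stay as the last script left them, time stands still between calls to the robot, and variables do not carry over. Pictures are saved under pics/ and viewed, about 8 in all and at most 12, crops included, and the job is handed in when it is done.

```bash
mkdir -p pics
cat > h.py <<'E'
from workcell import env
import numpy as np, cv2
from scipy.spatial.transform import Rotation as R
def camR(f):
    o=np.array(f["orientation"],float)
    return o if o.shape==(3,3) else (R.from_euler('xyz',o,degrees=True).as_matrix() if o.size==3 else None)
def proj(f,P):
    p=(np.atleast_2d(P)-np.array(f["position"]))@camR(f)
    return np.c_[f["cx"]+f["fx"]*p[:,0]/-p[:,2], f["cy"]+f["fy"]*-p[:,1]/-p[:,2]]
def back(f,uv,z):
    uv=np.atleast_2d(uv); d=np.c_[(uv[:,0]-f["cx"])/f["fx"],-(uv[:,1]-f["cy"])/f["fy"],-np.ones(len(uv))]@camR(f).T
    c=np.array(f["position"]); return c+d*((z-c[2])/d[:,2])[:,None]
E
python3 - <<'E'
from h import *
for n in ("scene","top"):
    f=env.grab_frame(n); cv2.imwrite(f"pics/{n}0.png",f["image"])
    print(n,{k:v for k,v in f.items() if k!="image"})
    for t in ["station","push_plate","stop_face","vial_1_center","tray","spray_bottle","reagent_bottle","stapler","timer","label_roll","sample_cup"]:
        try:
            for d in env.search_frame(f,t)[:6]: print(t,np.round(d["xyz"],3),round(d["score"],2),proj(f,d["xyz"]).round()[0])
        except Exception as e: print(t,e)
print(env.read_state())
E
```

```text
scene {'fx': 468.61371401511616, 'fy': 468.61371401511616, 'cx': 316.9835300434536, 'cy': 204.59514585042857, 'position': array([1.22164493, 0.22363539, 1.13761302]), 'orientation': array([ 37.38311519,   0.85905347, 120.21380103]), 'shot': 1}
station [ 0.59  -0.087  0.049] 0.57 [341. 242.]
push_plate [ 0.522 -0.113  0.07 ] 0.91 [345. 216.]
push_plate [ 0.531 -0.111  0.096] 0.27 [344. 213.]
stop_face [0.653 0.062 0.065] 0.69 [381. 281.]
stop_face [ 0.519 -0.55   0.045] 0.63 [222. 165.]
vial_1_center [0.456 0.227 0.034] 0.87 [466. 257.]
tray [ 0.52  -0.111  0.071] 0.57 [345. 216.]
spray_bottle [ 0.801 -0.064  0.147] 0.58 [307. 289.]
spray_bottle [ 0.513 -0.226  0.097] 0.43 [311. 193.]
spray_bottle [ 0.524 -0.547  0.043] 0.22 [222. 166.]
reagent_bottle [0.782 0.061 0.073] 0.87 [357. 321.]
stapler [ 0.519 -0.548  0.042] 0.62 [223. 166.]
stapler [ 0.512 -0.224  0.097] 0.27 [312. 192.]
timer [ 0.427 -0.428  0.026] 0.6 [271. 164.]
label_roll [ 0.634 -0.473  0.034] 0.91 [220. 202.]
sample_cup [ 0.531 -0.442  0.024] 0.61 [249. 185.]
sample_cup [ 0.518 -0.551  0.046] 0.44 [222. 164.]
sample_c
[... 964 characters left out ...]
 -0.451  0.014] 0.51 [400. 204.]
{'clock': 1.2, 'joint_positions': array([-6.02976495e+01,  2.20412189e+01,  4.53033123e-01,  7.53277628e-05,
       -6.84111613e+01, -1.48153150e+01]), 'qvel': array([-0.00202254, -0.05427533, -0.09911527,  0.12949038,  0.02049566,
        0.06902596]), 'joint_torque': array([ 3.25162209e-04, -3.90476239e+01,  1.87623578e+01,  4.22452122e+00,
        1.54584734e-02, -1.72210389e-05]), 'position': array([ 0.16057689, -0.6040014 ,  0.22255792]), 'tool_rot': array([-9.00006491e+01, -9.92395543e-05,  1.48870631e+01]), 'force': array([0.3921078 , 0.26224313, 0.20172933]), 'wrist_torque': array([-0.0026608 ,  0.07473497,  0.09332824]), 'opening': 0.999359925589908}
```

Run:
```python
import cv2
a=cv2.imread("pics/scene0.png");b=cv2.imread("pics/top0.png")
cv2.imwrite("pics/s1.png",cv2.resize(a[120:380,170:530],(800,578),interpolation=3))
cv2.imwrite("pics/t1.png",cv2.resize(b[110:270,190:450],(800,492),interpolation=3))
```

```text
(no output)
```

View pics/s1.png

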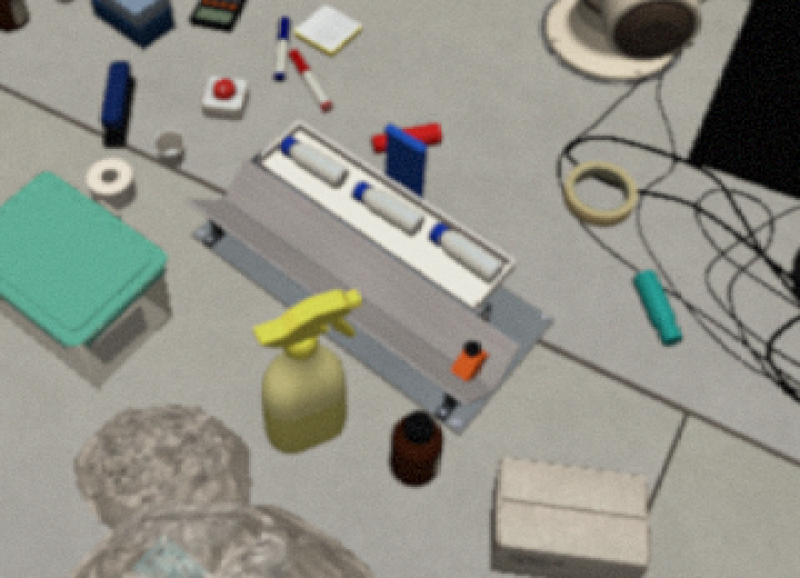

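View pics/t1.png

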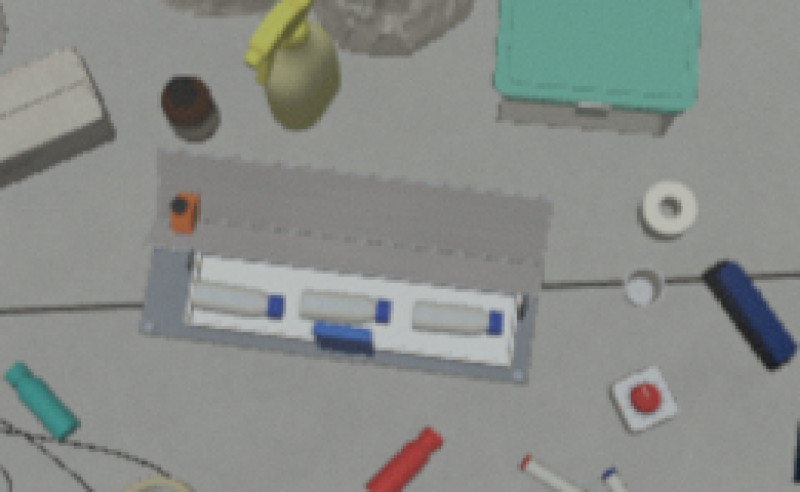

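```bash
cat > fit.py <<'E'
from h import *
from scipy.optimize import least_squares
def st(p,P): 
    P=np.atleast_2d(P)/1000.; c,s=np.cos(p[2]),np.sin(p[2])
    return np.c_[p[0]+c*P[:,0]-s*P[:,1],p[1]+s*P[:,0]+c*P[:,1],P[:,2]]
E
python3 - <<'E'
from fit import *
fs=env.grab_frame("scene"); ft=env.grab_frame("top")
import pickle; pickle.dump((fs,ft),open("f0.pkl","wb"))
T=[((60,240,80),(160,152)),((60,-200,80),(552,199)),((-45,-200,65),(543,288)),((-45,240,65),(150,247)),((-128,30,183),(316,321)),((-128,-30,183),(375,327))]
S=[((-132,-30,183),(388,124)),((-132,30,183),(426,148))]
def un(a,o,k): return np.array([x[1] for x in a])/k+o
Tp=un(T,[190,110],3.077);Sp=un(S,[170,120],2.222)
TP=[x[0] for x in T];SP=[x[0] for x in S]
r=lambda p:np.r_[(proj(ft,st(p,TP))-Tp).ravel(),(proj(fs,st(p,SP))-Sp).ravel()]
s=least_squares(r,[.62,-.1,0],loss='soft_l1'); print(s.x,np.degrees(s.x[2]));print(r(s.x).reshape(-1,2).round(1))
p=s.x
L=[[(60,240,80),(60,-200,80)],[(0,240,20),(0,-200,20)],[(-45,240,65),(-45,-200,65)],[(60,240,80),(0,240,20),(-45,240,65)],[(60,-200,80),(0,-200,20),(-45,-200,65)],
 [(-52,175,70),(-130,175,70),(-130,-175,70),(-52,-175,70)],[(-136,30,183),(-136,-30,183),(-128,-30,183),(-128,30,183),(-136,30,183),(-136,30,120)]]
out=[]
for f,o in((fs,(240,140)),(ft,(210,130))):
    im=cv2.resize(f["image"][o[1]:o[1]+190,o[0]:o[0]+200],None,fx=4,fy=4,interpolation=cv2.INTER_CUBIC) if 0 else None
    k=3
    im=cv2.resize(f["image"][o[1]:o[1]+200,o[0]:o[0]+200],None,fx=k,fy=k,interpolation=cv2.INTER_CUBIC)
    for l in L:
        q=(proj(f,st(p,l))-o+.5)*k
        cv2.polylines(im,[q.round().astype(int)],False,(0,255,0),1)
    out.append(im)
cv2.imwrite("pics/ov.png",cv2.resize(np.hstack(out)[:, :],(800,400),interpolation=cv2.INTER_AREA))
for n,f in(("s",fs),("t",ft)):
    for t in ["vial_1_center","stop_face"]:
        for d in env.trace(f,t)[:6]:
            m=d["mask"]; ys,xs=np.nonzero(m); print(n,t,round(d["score"],2),xs.mean().round(1),ys.mean().round(1),len(xs))
    hsv=cv2.cvtColor(f["image"],cv2.COLOR_BGR2HSV)
    for nm,lo,hi in(("blue",(105,110,50),(125,255,255)),("orange",(3,150,120),(18,255,255))):
        k,_,stt,c=cv2.connectedComponentsWithStats(cv2.inRange(hsv,lo,hi))
        print(n,nm,[(c[i].round(1),stt[i].tolist()) for i in range(1,k) if stt[i,4]>8])
E
```

```text
[ 0.61210237 -0.13972617 -0.16781343] -9.615001033596506
[[-1.7 -1.3]
 [ 0.3 -1.5]
 [-0.3  0.9]
 [-2.6 -1.2]
 [-0.6  0.7]
 [-0.2  1.1]
 [-2.2 -1.2]
 [-1.3 -1.1]]
s vial_1_center 0.93 465.0 257.7 367
s vial_1_center 0.58 378.5 233.4 350
s stop_face 0.56 380.2 282.0 176
s blue [(array([573.7,  89.9]), [511, 70, 113, 56, 1130]), (array([570.1,  95.6]), [565, 93, 10, 6, 14]), (array([157.5,  97.9]), [154, 95, 7, 7, 38]), (array([213.5, 120.6]), [212, 119, 5, 4, 11]), (array([225.9, 129. ]), [223, 127, 6, 5, 9]), (array([297.4, 132. ]), [296, 128, 4, 9, 32]), (array([221.5, 161.3]), [216, 148, 12, 27, 215]), (array([352.1, 191.1]), [344, 176, 18, 31, 374]), (array([298.7, 184.4]), [296, 181, 7, 8, 30]), (array([331.6, 205. ]), [329, 202, 7, 8, 27]), (array([366.7, 223.8]), [364, 221, 8, 8, 36]), (array([580. , 276.6]), [577, 267, 7, 18, 24])]
s orange [(array([380.1, 283.7]), [374, 278, 15, 13, 112])]
t vial_1_center 0.75 203.4 241.1 272
t vial_1_center 0.49 267.1 207.7 287
t stop_face 0.64 249.8 179.0 110
t stop_face 0.46 301.4 194.9 7101
t stop_face 0.37 433.8 212.0 506
t stop_face 0.17 266.6 207.8 282
t blue [(array([435.7, 211.7]), [423, 196, 25, 32, 271]), (array([278.9, 209.4]), [277, 207, 5, 6, 27]), (array([313.7, 210.7]), [312, 208, 4, 6, 21]), (array([350.6, 214.6]), [349, 212, 4, 6, 23]), (array([300.6, 217.9]), [292, 215, 18, 7, 78]), (array([547.2, 233.6]), [543, 230, 9, 8, 58]), (array([403. , 289.1]), [398, 283, 11, 13, 60])]
t orange [(array([249.4, 180.2]), [246, 174, 8, 11, 41])]
```

View pics/ov.png

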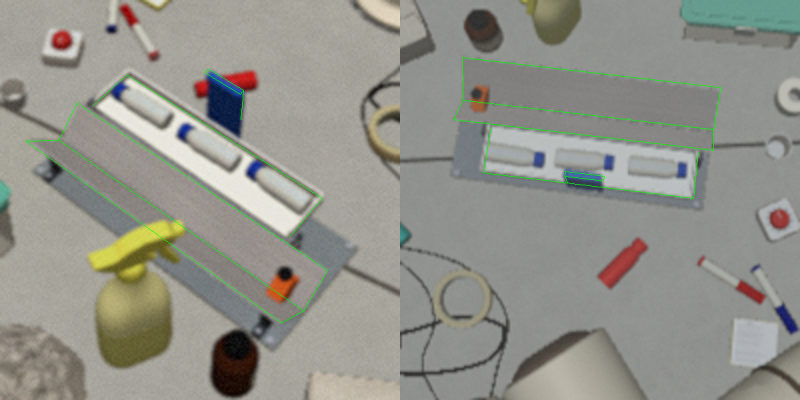

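```bash
cat >> fit.py <<'E'
p0=np.array([0.6121,-0.1397,-0.1678]); YAW=np.degrees(p0[2]); ORI=[-90,0,YAW]
def inv(P):
    d=np.atleast_2d(P)-[p0[0],p0[1],0]; c,s=np.cos(p0[2]),np.sin(p0[2])
    return np.c_[d[:,0]*c+d[:,1]*s,-d[:,0]*s+d[:,1]*c,d[:,2]]*1000
W=lambda *P: st(p0,P)[0]
E
python3 - <<'E'
from fit import *
import pickle; fs,ft=pickle.load(open("f0.pkl","rb"))
print("caps s",inv(back(fs,[[298.7,184.4],[331.6,205],[366.7,223.8]],.094)).round(0).tolist(),"stop",inv(back(fs,[[380.1,283.7]],.05)).round())
print("caps t",inv(back(ft,[[350.6,214.6],[313.7,210.7],[278.9,209.4]],.094)).round(0).tolist(),"stop",inv(back(ft,[[249.4,180.2]],.05)).round())
print("spray/reag",inv([[.78,-.07,.15],[.765,.054,.07]]).round())
env.gripper_to(0.0,20)
env.goto(W(-185,0,260),ORI)
env.move_straight(W(-175,0,150),rate=.15)
print(env.read_state()["clock"],env.read_state()["force"])
hit=env.move_straight(W(-130,0,150),rate=.03,force_limit=1.2)
s=env.read_state(); print(hit,inv(s["position"]).round(1),s["force"],s["clock"],s["opening"])
E
```

```text
caps s [[-85.0, -151.0, 94.0], [-87.0, -30.0, 94.0], [-97.0, 84.0, 94.0]] stop [[  7. 206.  50.]]
caps t [[-90.0, -151.0, 94.0], [-92.0, -30.0, 94.0], [-101.0, 83.0, 94.0]] stop [[ -6. 204.  50.]]
spray/reag [[154.  97. 150.]
 [118. 217.  70.]]
5.9417 [ 0.02467628 -0.30417564  0.85193166]
True [[-1.516e+02 -1.000e-01  1.492e+02]] [-0.15677764 -0.7208336   0.15599397] 6.8167 0.008147267807111029
```

Run:
```python
from fit import *
arc=lambda t:(-52-84*np.cos(t)+85*np.sin(t), 66+85*np.cos(t)+84*np.sin(t))
off=-9.5
for t in (0,.08,.16,.24,.32,.4,.48,.56):
    x,z=arc(t)
    env.move_straight(W(x+off,0,z),rate=.035)
    s=env.read_state(); f=s["force"]; print(t,round(s["clock"],2),inv(s["position"])[0].round(1),f.round(2))
env.dwell(.6)
fs=env.grab_frame("scene"); ft=env.grab_frame("top")
a=fs["image"][140:340,230:430]; b=ft["image"][130:330,210:410]
cv2.imwrite("pics/tip.png",cv2.resize(np.hstack([a,b]),(800,400),interpolation=3))
for n,f in(("s",fs),("t",ft)):
    hsv=cv2.cvtColor(f["image"],cv2.COLOR_BGR2HSV)
    k,_,stt,c=cv2.connectedComponentsWithStats(cv2.inRange(hsv,(105,110,50),(125,255,255)))
    print(n,[(inv(back(f,[c[i]],.05)).round(0)[0].tolist(),stt[i,4]) for i in range(1,k) if stt[i,4]>8 and 240<c[i][0]<400 and c[i][1]>150])
```

```text
0 7.16 [-148.6   -0.6  150.4] [-6.08  1.82  4.24]
0.08 7.58 [-140.4   -0.6  157.3] [-5.06  1.41  4.76]
0.16 8.01 [-131.5   -0.6  163.6] [-4.48 -0.4   5.32]
0.24 8.43 [-122.7   -0.   168.5] [-3.9  -1.64  2.69]
0.32 8.86 [-113.9    0.2  173.1] [-1.3  -1.6   0.25]
0.4 9.28 [-105.3    0.2  177. ] [-1.09  0.78  0.19]
0.48 9.71 [-96.3   0.  180.3] [-1.65  0.27  0.08]
0.56 10.13 [-87.1  -0.  182.8] [-0.72 -0.08  0.53]
s [([-153.0, -60.0, 50.0], np.int32(131)), ([-1.0, -153.0, 50.0], np.int32(29)), ([0.0, -32.0, 50.0], np.int32(32)), ([2.0, 83.0, 50.0], np.int32(37))]
t [([-6.0, -151.0, 50.0], np.int32(23)), ([-97.0, 9.0, 50.0], np.int32(92))]
```

View pics/tip.png

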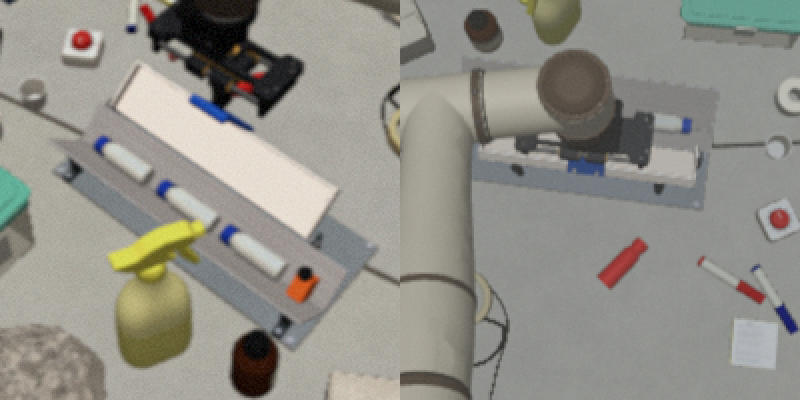

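Run:
```python
from fit import *
arc=lambda t:(-52-84*np.cos(t)+85*np.sin(t), 66+85*np.cos(t)+84*np.sin(t))
for t in (.4,.2,0):
    x,z=arc(t); env.move_straight(W(x-9.5,0,z),rate=.06)
env.move_straight(W(-175,0,152),rate=.06)
print("clock",env.read_state()["clock"])
env.move_straight(W(-180,0,250),rate=.2)
env.move_straight(W(0,-205,220),rate=.25)
env.move_straight(W(0,-205,90),rate=.2)
h=env.move_straight(W(0,-205,38),rate=.06,force_limit=6)
s=env.read_state(); print("down",h,inv(s["position"])[0].round(1),s["force"].round(1),s["clock"])
fs=env.grab_frame("scene")
cv2.imwrite("pics/pre.png",cv2.resize(fs["image"][140:340,220:430],(800,600),interpolation=3))
```

```text
clock 13.0417
down False [   0.4 -205.1   38.4] [0.9 0.3 0.4] 16.75
```

View pics/pre.png

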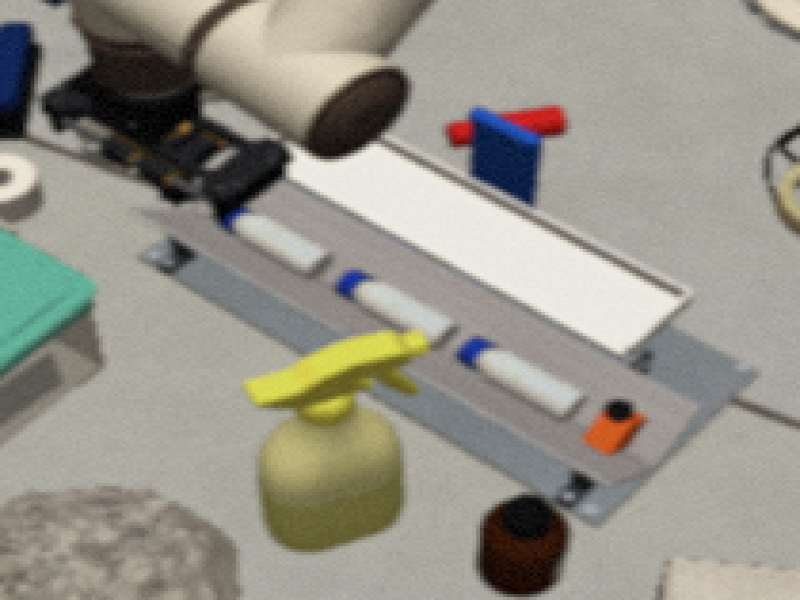

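Run:
```python
from fit import *
for y in (-165,-150,-140):
    h=env.move_straight(W(0,y,38),rate=.03,force_limit=7)
    s=env.read_state(); print(y,h,inv(s["position"])[0].round(1),s["force"].round(1),round(s["clock"],2))
fs=env.grab_frame("scene"); ft=env.grab_frame("top")
cv2.imwrite("pics/mid.png",cv2.resize(np.hstack([fs["image"][100:340,220:430],ft["image"][90:330,200:410]]),(800,457),interpolation=3))
```

```text
-165 False [-1.000e-01 -1.651e+02  3.790e+01] [-0.8 -0.8 -0.6] 18.28
-150 False [  -0.  -149.7   38. ] [0.  0.2 0.8] 18.93
-140 False [-1.000e-01 -1.397e+02  3.800e+01] [-0.6  0.1 -0.6] 19.42
```

View pics/mid.png

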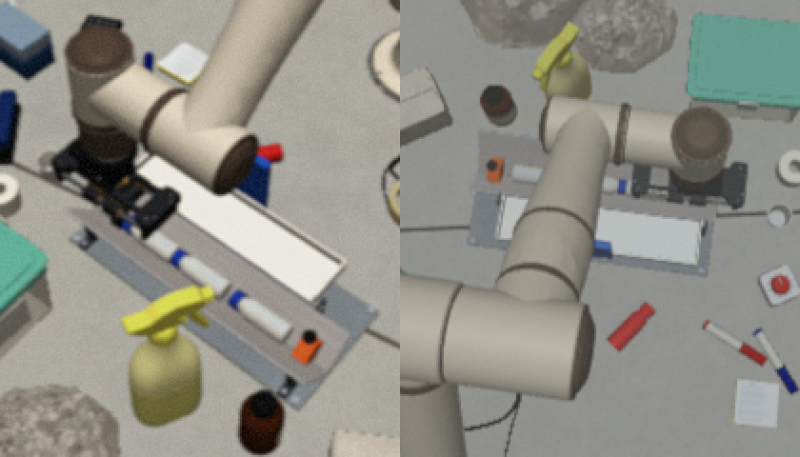

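Run:
```python
from fit import *
for y in (-125,-118,-112,-106,-100,-96):
    h=env.move_straight(W(0,y,38),rate=.02,force_limit=5)
    s=env.read_state(); print(y,h,inv(s["position"])[0].round(1),s["force"].round(1),s["joint_torque"].round(1)[:3],round(s["clock"],2))
    if h: break
fs=env.grab_frame("scene")
cv2.imwrite("pics/push.png",cv2.resize(fs["image"][180:320,250:430],(800,622),interpolation=3)[:600])
```

```text
-125 False [-1.000e-01 -1.248e+02  3.800e+01] [-0.6  0.9  0. ] [  0.  -45.1  14.8] 20.42
-118 False [  -0.  -117.7   38. ] [-0.6  0.1 -0. ] [  0.  -44.9  14.8] 20.92
-112 False [   0.  -111.6   38. ] [ 0.6 -0.1  0.3] [  0.  -44.8  14.7] 21.37
-106 False [   0.  -105.7   38. ] [0.1 0.4 0.4] [  0.  -44.7  14.7] 21.82
-100 True [-1.000e-01 -1.043e+02  3.780e+01] [-1.1 -1.3  1.6] [  1.2 -44.   14.2] 22.06
```

View pics/push.png

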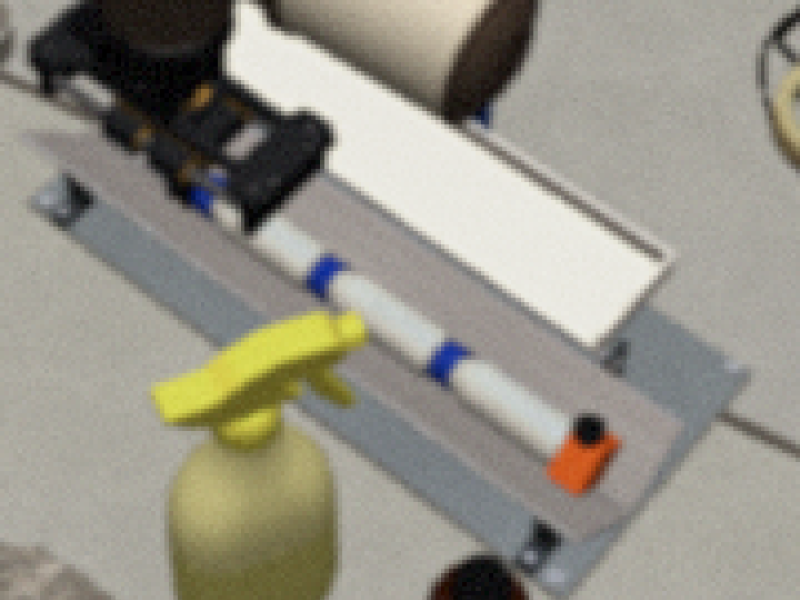

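Run:
```python
from fit import *
import pickle; f0,_=pickle.load(open("f0.pkl","rb"))
env.move_straight(W(0,-135,38),rate=.05)
env.move_straight(W(0,-150,220),rate=.15)
env.dwell(.5)
fs=env.grab_frame("scene"); print(env.read_state()["clock"])
hsv=lambda f:cv2.cvtColor(f["image"],cv2.COLOR_BGR2HSV)
for nm,lo,hi,ff in(("blue",(105,110,50),(125,255,255),fs),("orange",(3,150,120),(18,255,255),fs),("orange0",(3,150,120),(18,255,255),f0)):
    k,_,stt,c=cv2.connectedComponentsWithStats(cv2.inRange(hsv(ff),lo,hi))
    print(nm,[(c[i].round(1).tolist(),inv(back(ff,[c[i]],.05)).round(0)[0].tolist()) for i in range(1,k) if stt[i,4]>8 and 240<c[i][0]<400 and c[i][1]>150])
cv2.imwrite("pics/end.png",cv2.resize(np.hstack([fs["image"][150:350,240:430],f0["image"][150:350,240:430]]),(800,421),interpolation=3))
```

```text
24.7917
blue [([352.0, 191.1], [-193.0, -36.0, 50.0]), ([296.3, 222.9], [-0.0, -88.0, 50.0]), ([322.3, 241.4], [1.0, 8.0, 50.0]), ([349.9, 260.6], [2.0, 104.0, 50.0])]
orange [([380.1, 283.8], [7.0, 206.0, 50.0])]
orange0 [([380.1, 283.7], [7.0, 206.0, 50.0])]
```

View pics/end.png

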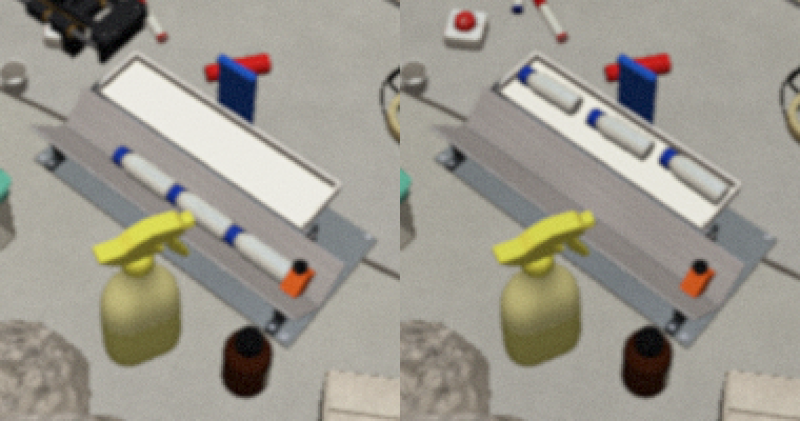

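Cap spacing is exactly 96 mm for both pairs, so the vials are touching. The stop and the blue plate are at the same pixels as at the start, and the row stands against the stop.

```bash
python3 -c "
from workcell import env
print(env.close_job())"
```

```text
the job is handed in; nothing more can be done
None
```

The job is handed in: all three blue-capped vials are in the trough's fold, closed up in a row against the orange stop, and the tray is back down flat. The clock read 24.8 s of the 51 s allowed at the last check. No verdict is reported, so what follows rests on my own checks.

- **Tipping:** I pushed the blue plate along its arc with shut fingers to about 0.56 rad. All three vials rolled into the fold. I then lowered the tray, and the plate is at its starting pixel within 0.1 px.
- **Closing the row:** I pushed the vials along the fold from the open end until the 5 N force limit tripped, with the tool at y = -104 mm. I had predicted about -110 mm, which is within my measuring error. The stop should shift only above about 20 N.
- **Last image:** The caps measured at y = -88, 8 and 104 mm, so both spacings are 96 mm, one vial length. They lie within 2 mm of the fold. The first vial shows no gap to the stop, though I did not measure that distance.
- **Surroundings:** The stop is within 0.1 px of where it started. The spray bottle and brown bottle look unmoved. The stapler, timer, label roll and sample cup were mostly outside the last crops, and I only have that the arm stayed clear of them.
- **Disagreement:** The finger met the plate about 6 mm earlier than my nominal estimate, or noise tripped that contact. It did no harm.

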